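Rank the evaporator flasks on their cork rings

ROBOT

A 6-joint arm with a two-finger parallel gripper is mounted at the origin on the work surface. World frame = base frame: x ahead of the robot, y to its left, z up, the work surface at z = 0. Lengths are in m, angles in rad, forces in N, time in s.
With the tool pointing down it reaches from about 0.275 to 0.775 m from the base axis. Payload 14.6 kg.
Tool frame: the origin (TCP) lies at the very end of the fingers, on their centre line; the grasp point (between the pads) lies 19 mm behind it; z points along the fingers, y is the line along which they close (so a half turn about z gives the same grasp; the last joint's range is limited). The gripper opens to 85 mm and grips with 20 to 120 N. Pads are 22 mm wide; open, the fingers measure 114 mm over their backs; the gripper's body (76 mm by 85 mm) begins 54 mm behind the grasp point. The pads swing forward as they close: fully open they stand 13 mm farther back than shut.
Start: joints at [-1.383, 0.263, -0.048, 1.259, 0, 1.415], TCP at [0.176, -0.494, 0.231] pointing down, gripper open.
Joint ranges: [-2.65, 2.65], [-0.89, 1.7], [-1.18, 1.37], [-2.13, 2.11], [-1.35, 1.29], [-3.14, 3.14]. Speed limits (rad/s): [1.89, 1.89, 2.57, 2.79, 3.14, 3.14].

INTERFACE

Orientations are given as a 3x3 rotation matrix whose columns are the frame's x, y, z axes.
In Python, from rig import * gives the robot as it stands.
- The arm moves only by the tool step_arm, never from a script. Its argument "commands" is text: rows parted by semicolons, each of 7 numbers parted by spaces: the shift along the tool's x, y, z in mm, then the turn, a rotation vector about the tool's x, y, z in degrees, then the finger opening in mm, from 0 to 85.4. A call has 1 to 10 rows; each row shifts and turns the commanded pose from where the row before left it, along the tool's axes as they then stand; what a row does not reach is not made up. A row lasts 1/8 s, in which the tool goes at most 62.5 mm and 10.7 degrees, less where a joint would pass 70% of its speed; a pose out of reach is approached as far as the arm can. A call is refused whole if a number of a shift passes 62.5 or a number of a turn 10.7, either way. A call with a gripper value outside its range is refused whole. The fingers move at their own pace and stop on an object; "grip_force" is the grip in N (left out, the last holds). Time passes only in rows, so rows that do not move let the fingers close. It gives the time, the measured TCP pose, the force, the opening and the grip force at its end, in the units of the state.
- state(): the state, without advancing time (a new reading comes with each control period).
- read_camera(name): name is "scene" or "top" or "wrist"; returns (picture, depth): 384x512x3 uint8, red, green, blue; 384x512 float32, m along the optical axis (not along the pixel's ray), 0 where there is no reading.
- camera_model(name): a dict with "mtx" (3x3 intrinsics, pixels), "eye" and "orientation" of the camera in the world; the wrist camera has in their place "tool_from_camera" (4x4, takes a point from camera to tool coordinates, whose origin is the TCP and whose axes are the flange's). Camera axes: x right, y down, z forward; pixel columns grow to the right and rows downward; lengths in m; the calibration is good to about 2 mm. The wrist camera is an equidistant fisheye: a pixel r from the principal point sees the ray r / f radians off the axis. A picture is of the moment at which its call begins: read the wrist's pose just before it. camera_model takes no time and is no camera call.
- hand_in(): hands the job in; it is judged then, once.
The state is a dict: "t": time; "q": joint angles; "joint_vel": joint speeds; "joint_efforts": joint torques, N m; "eef_pos": TCP position; "orientation": TCP orientation; "ft_force": force on the tool from outside, world axes, zero at the start; "ft_torque": the same for the moment, N m; "width": finger opening in m; "grip_force": force on a finger pad.
Only numpy, scipy, OpenCV 4.12 (cv2) and the standard library are available. Lean on these libraries where they do the work, as an engineer would, in place of code of your own. Each camera call takes 0.05 s, during which the arm holds its last target. There are 200 camera calls.

TASK

Stand the four stoppered glass flasks on the four cork rings, one centred on each ring, in order of size: the smallest on the ring next to the control box with the dial, then ever larger, the largest at the other end of the row. Keep the flasks upright throughout, leave the steel beaker where it stands, and leave everything released and at rest.

Things in the scene. Friction and masses are not known exactly. Their poses are not given: they have to be found in the camera images.
- flask_a_centre (a point): Upright pear-shaped clear-glass flask with a white ground-glass neck and a fixed green-glass stopper, all one piece: body 86 mm across at its widest, 132 mm tall in all, flat foot 69 mm across, about 160 g (varies). Its top 40 mm is a straight upright cylinder 22 mm across (neck and stopper), the place to grip; below it the shoulders widen. The point is on its axis half-way up (66 mm above the foot, 66 mm below the top); z is up along the axis. Starts standing on the bench.
- flask_b_centre (a point): Upright pear-shaped clear-glass flask with a white ground-glass neck and a fixed green-glass stopper, all one piece: body 50 mm across at its widest, 90 mm tall in all, flat foot 40 mm across, about 60 g (varies). Its top 40 mm is a straight upright cylinder 22 mm across (neck and stopper), the place to grip; below it the shoulders widen. The point is on its axis half-way up (45 mm above the foot, 45 mm below the top); z is up along the axis. Starts standing on the bench.
- flask_c_centre (a point): Upright pear-shaped clear-glass flask with a white ground-glass neck and a fixed green-glass stopper, all one piece: body 74 mm across at its widest, 118 mm tall in all, flat foot 59 mm across, about 120 g (varies). Its top 40 mm is a straight upright cylinder 22 mm across (neck and stopper), the place to grip; below it the shoulders widen. The point is on its axis half-way up (59 mm above the foot, 59 mm below the top); z is up along the axis. Starts standing on the bench.
- flask_d_centre (a point): Upright pear-shaped clear-glass flask with a white ground-glass neck and a fixed green-glass stopper, all one piece: body 62 mm across at its widest, 104 mm tall in all, flat foot 50 mm across, about 90 g (varies). Its top 40 mm is a straight upright cylinder 22 mm across (neck and stopper), the place to grip; below it the shoulders widen. The point is on its axis half-way up (52 mm above the foot, 52 mm below the top); z is up along the axis. Starts standing on the bench.
- ring_p: Fixed flat cork ring lying level, 84 mm outside, 24 mm hole, 20 mm high; one of four alike in a straight row at 95 mm spacing along a thin metal tray. Origin: centre of its underside; its top face, on which a flask stands, is 20 mm above the origin (23 mm above the bench). Which ring is which in the row changes from start to start.
- ring_q: Fixed flat cork ring lying level, 84 mm outside, 24 mm hole, 20 mm high; one of four alike in a straight row at 95 mm spacing along a thin metal tray. Origin: centre of its underside; its top face, on which a flask stands, is 20 mm above the origin (23 mm above the bench). Which ring is which in the row changes from start to start.
- ring_r: Fixed flat cork ring lying level, 84 mm outside, 24 mm hole, 20 mm high; one of four alike in a straight row at 95 mm spacing along a thin metal tray. Origin: centre of its underside; its top face, on which a flask stands, is 20 mm above the origin (23 mm above the bench). Which ring is which in the row changes from start to start.
- ring_s: Fixed flat cork ring lying level, 84 mm outside, 24 mm hole, 20 mm high; one of four alike in a straight row at 95 mm spacing along a thin metal tray. Origin: centre of its underside; its top face, on which a flask stands, is 20 mm above the origin (23 mm above the bench). Which ring is which in the row changes from start to start.
- control_box: Fixed small control box, white with a blue top that bears a black screen and a round dial, 80 x 85 mm and 53 mm high (dial to 69 mm), on the bench at one end of the row of rings (either end), its centre 102 mm from the centre of the nearest ring, in line with the row. Origin: centre of its underside.
- beaker: Loose open round steel beaker 64 mm across, 75 mm high, on the bench in line with the row at the end away from the control box, 102 mm from the centre of its nearest ring. To be left alone. Origin: centre of its underside.
Things that resemble listed ones, but are neither listed nor needed, are in the scene too. Leave any purple look-alike of the control_box alone. Leave any orange or yellow look-alike of the part that bears flask_a_centre alone.

How it is judged:
At the end, for the whole second after the job is handed in: Each flask stands upright (within 0.1 rad) and at rest on a cork ring's top face, its axis within 12 mm of that ring's centre; counted from the control box, the flasks stand in rising order of size, one to each ring; nothing is held ((horizontal distance between flask_b_centre and ring_p below 0.012 m or horizontal distance between flask_b_centre and ring_q below 0.012 m or horizontal distance between flask_b_centre and ring_r below 0.012 m or horizontal distance between flask_b_centre and ring_s below 0.012 m) and horizontal distance between flask_b_centre and control_box between 0.0625 and 0.1425 m and height (world z) of flask_b_centre between 0.062 and 0.074 m and angle between each of flask_b_centre, flask_d_centre, flask_c_centre, flask_a_centre's own z axis and vertical below 0.1 rad and linear speed of each of flask_b, flask_d, flask_c, flask_a below 0.02 m/s and angular speed of each of flask_b, flask_d, flask_c, flask_a below 0.2 rad/s and (horizontal distance between flask_d_centre and ring_p below 0.012 m or horizontal distance between flask_d_centre and ring_q below 0.012 m or horizontal distance between flask_d_centre and ring_r below 0.012 m or horizontal distance between flask_d_centre and ring_s below 0.012 m) and horizontal distance between flask_d_centre and control_box between 0.1575 and 0.2375 m and height (world z) of flask_d_centre between 0.069 and 0.081 m and (horizontal distance between flask_c_centre and ring_p below 0.012 m or horizontal distance between flask_c_centre and ring_q below 0.012 m or horizontal distance between flask_c_centre and ring_r below 0.012 m or horizontal distance between flask_c_centre and ring_s below 0.012 m) and horizontal distance between flask_c_centre and control_box between 0.2525 and 0.3325 m and height (world z) of flask_c_centre between 0.076 and 0.088 m and (horizontal distance between flask_a_centre and ring_p below 0.012 m or horizontal distance between flask_a_centre and ring_q below 0.012 m or horizontal distance between flask_a_centre and ring_r below 0.012 m or horizontal distance between flask_a_centre and ring_s below 0.012 m) and horizontal distance between flask_a_centre and control_box between 0.3475 and 0.4275 m and height (world z) of flask_a_centre between 0.083 and 0.095 m); the robot touches nothing.
It fails at once if a flask is tipped by more than 0.6 rad (angle between any of flask_a_centre, flask_b_centre, flask_c_centre, flask_d_centre's own z axis and vertical above 0.6 rad).
It fails at once if the beaker is shifted by more than 20 mm or tipped over (distance of beaker from where it was at the start of the episode above 0.02 m or angle between beaker's own z axis and vertical above 0.5 rad).
It also fails if it takes over 112 s, if anything falls off the work surface, if the arm or the gripper's body presses on something with over 40 N, if the wrist force passes 120 N, or if a joint passes its speed limit or range.

## Working session

There is one attempt and no reset: what is moved stays moved. The work goes in short steps, Python scripts to look and compute and a tool call to move; the robot and the scene stay as the last step left them, time stands still between calls to the robot, and variables do not carry over. Pictures are saved under pics/ and viewed, at most 14 in all, crops included, and the job is handed in when it is done.

Besides the shell and the picture viewer there is one more tool, called by a JSON object that holds its "api" and its "payload". step_arm: Moves the arm, as the interface text tells. Its arguments: {"type":"object","properties":{"commands":{"type":"string"},"grip_force":{"type":"number"}},"required":["commands"]}

```bash
mkdir -p pics; ls
python3 - <<'E'
from rig import *
import cv2,numpy as np
for n in ("scene","top"):
    p,d=read_camera(n); cv2.imwrite(f"pics/{n}0.png",cv2.cvtColor(p,cv2.COLOR_RGB2BGR)); np.savez(f"{n}0.npz",p=p,d=d)
    m=camera_model(n); print(n,m)
print(camera_model("wrist")); s=state(); print(s["t"],s["eef_pos"],s["orientation"])
E
```

```text
pics
scene {'mtx': array([[433.59974834,   0.        , 256.93035691],
       [  0.        , 433.59974834, 186.89437827],
       [  0.        ,   0.        ,   1.        ]]), 'eye': array([ 1.12236127, -0.05045085,  1.03949846]), 'orientation': array([[ 0.16567225,  0.84764587, -0.50403292],
       [ 0.98610791, -0.14860551,  0.07421314],
       [-0.01199561, -0.50932591, -0.86049011]])}
top {'mtx': array([[393.32394708,   0.        , 258.05287945],
       [  0.        , 393.32394708, 189.56151405],
       [  0.        ,   0.        ,   1.        ]]), 'eye': array([0.46372001, 0.04315552, 0.97843762]), 'orientation': array([[-0.00188726, -0.99478948,  0.10193293],
       [-0.99976318,  0.00408692,  0.02137495],
       [-0.02168017, -0.10186845, -0.99456161]])}
{'mtx': array([[297.31863964,   0.        , 254.46954464],
       [  0.        , 297.31863964, 195.14777704],
       [  0.        ,   0.        ,   1.        ]]), 'tool_from_camera': array([[ 1.26571573e-04, -9.60778531e-01, -2.77316784e-01,
         6.99887422e-02],
       [ 9.99999983e-01,  1.59570440e-04, -9.64250395e-05,
        -1.48595723e-04],
       [ 1.36894669e-04, -2.77316767e-01,  9.60778534e-01,
        -1.41860427e-01],
       [ 0.00000000e+00,  0.00000000e+00,  0.00000000e+00,
         1.00000000e+00]])}
0.1 [ 0.17642767 -0.49420745  0.23089859] [[ 9.41804404e-01  3.36161323e-01 -1.72820072e-04]
 [ 3.36161340e-01 -9.41803992e-01  8.91784721e-04]
 [ 1.37020898e-04 -8.97982205e-04 -9.99999587e-01]]
```

View pics/scene0.png

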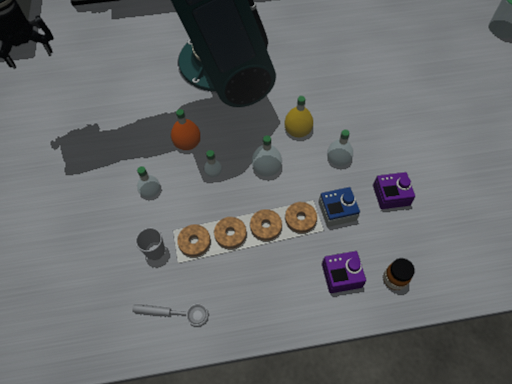

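View pics/top0.png

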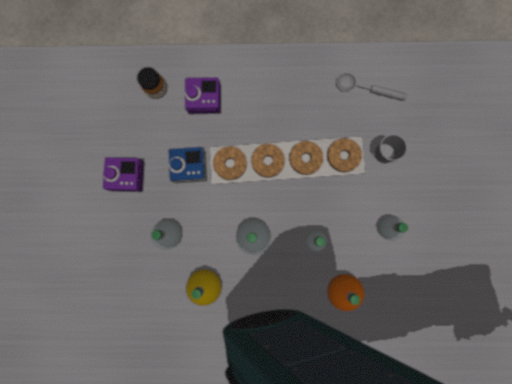

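The scene view shows the green stoppers of the four clear flasks at (345,133), (267,141), (210,154) and (142,170). In the top view they are at (157,235), (252,237), (319,241) and (401,227).

- **Flask look-alikes:** orange at top (353,299) and yellow at (197,293). I leave both alone.
- **Control box:** the blue one at top (187,164). The purple boxes at (122,174) and (202,95) are look-alikes.
- **Other things:** rings at top (230,163), (268,160), (306,157), (345,155), and the beaker at (390,148).

Next I measure by triangulating the stoppers and casting the ring masks onto z = 0.023.

```bash
cat > h.py <<'E'
from rig import *
import cv2,numpy as np
def ray(n,uv):
    m=camera_model(n);K=m["mtx"]
    d=m["orientation"]@np.array([(uv[0]-K[0,2])/K[0,0],(uv[1]-K[1,2])/K[1,1],1]); return m["eye"],d/np.linalg.norm(d)
def plane(n,uv,z):
    e,d=ray(n,uv); return e+d*(z-e[2])/d[2]
def tri(r1,r2):
    A=np.zeros((3,3));b=np.zeros(3)
    for e,d in (r1,r2):
        P=np.eye(3)-np.outer(d,d);A+=P;b+=P@e
    x=np.linalg.solve(A,b); return x,max(np.linalg.norm(np.cross(x-e,d)) for e,d in (r1,r2))
def blobs(p,lo,hi,amin):
    h=cv2.cvtColor(p,cv2.COLOR_RGB2HSV);m=cv2.inRange(h,lo,hi)
    n,l,s,c=cv2.connectedComponentsWithStats(m)
    return [(c[i].round(1),s[i]) for i in range(1,n) if s[i,4]>=amin],l
E
python3 - <<'E'
from h import *
G={}
for n in("scene","top"):
    p=np.load(n+"0.npz")["p"]
    for nm,lo,hi,a in(("green",(45,80,40),(80,255,255),20),("cork",(8,70,50),(18,220,255),150),("blue",(100,120,40),(115,255,255),150)):
        b,_=blobs(p,lo,hi,a); print(n,nm,[(list(c),list(s)) for c,s in b])
    d=np.load(n+"0.npz")["d"];
E
```

```text
scene green [([np.float64(300.8), np.float64(99.2)], [np.int32(298), np.int32(96), np.int32(7), np.int32(8), np.int32(40)]), ([np.float64(179.6), np.float64(112.2)], [np.int32(176), np.int32(109), np.int32(8), np.int32(7), np.int32(43)]), ([np.float64(345.2), np.float64(133.1)], [np.int32(342), np.int32(130), np.int32(7), np.int32(8), np.int32(45)]), ([np.float64(266.5), np.float64(139.4)], [np.int32(263), np.int32(135), np.int32(8), np.int32(10), np.int32(58)]), ([np.float64(209.8), np.float64(153.9)], [np.int32(206), np.int32(150), np.int32(8), np.int32(9), np.int32(54)]), ([np.float64(141.1), np.float64(170.5)], [np.int32(137), np.int32(167), np.int32(9), np.int32(9), np.int32(53)])]
scene cork [([np.float64(185.1), np.float64(134.7)], [np.int32(171), np.int32(119), np.int32(29), np.int32(31), np.int32(708)]), ([np.float64(300.6), np.float64(216.8)], [np.int32(285), np.int32(202), np.int32(32), np.int32(31), np.int32(720)]), ([np.float64(265.5), np.float64(224.5)], [np.int32(250), np.int32(210), np.int32(32), np.int32(31), np.int32(737)]), ([np.float64(229.8), np.float64(232.2)], 
[... 1040 characters left out ...]
4(344.3), np.float64(154.5)], [np.int32(328), np.int32(138), np.int32(34), np.int32(34), np.int32(824)]), ([np.float64(305.9), np.float64(157.2)], [np.int32(290), np.int32(141), np.int32(33), np.int32(33), np.int32(797)]), ([np.float64(267.5), np.float64(160.0)], [np.int32(252), np.int32(144), np.int32(33), np.int32(33), np.int32(781)]), ([np.float64(229.4), np.float64(162.5)], [np.int32(213), np.int32(146), np.int32(34), np.int32(34), np.int32(786)]), ([np.float64(345.5), np.float64(291.4)], [np.int32(327), np.int32(274), np.int32(38), np.int32(38), np.int32(401)])]
top blue [([np.float64(187.6), np.float64(164.3)], [np.int32(169), np.int32(148), np.int32(35), np.int32(32), np.int32(548)])]
```

Run:
```python
from h import *
np.set_printoptions(precision=4,suppress=True)
S=[(345.2,133.1),(266.5,139.4),(209.8,153.9),(141.1,170.5),(300.8,99.2),(179.6,112.2)]
T=[(156.1,234.4),(251.2,237.2),(319.9,241.1),(402,227.1),(196.1,293.3),(354,298.9)]
d=np.load("top0.npz")["d"]
m=camera_model("top")
for s,t in zip(S,T):
    x,e=tri(ray("scene",s),ray("top",t))
    # top-view depth at stopper
    u,v=map(round,t); z=np.median(d[v-1:v+2,u-1:u+2]); K=m["mtx"]
    w=m["eye"]+m["orientation"]@np.array([(t[0]-K[0,2])/K[0,0]*z,(t[1]-K[1,2])/K[1,1]*z,z])
    print(x,round(e,4),"depth",w)
RS=[(300.6,216.8),(265.5,224.5),(229.8,232.2),(193.5,240.1)];RT=[(229.4,162.5),(267.5,160),(305.9,157.2),(344.3,154.5)]
for s,t in zip(RS,RT): print("ring",plane("scene",s,.02),plane("top",t,.023))
print("box",plane("top",(187.6,164.3),.053))
print("beaker",plane("top",(391,148),.075))
```

```text
[0.4544 0.2884 0.111 ] 0.0016 depth [0.4542 0.2855 0.1156]
[0.4481 0.0768 0.1246] 0.0003 depth [0.4481 0.0762 0.131 ]
[ 0.4384 -0.0762  0.0829] 0.0005 depth [ 0.4385 -0.0758  0.0892]
[ 0.4692 -0.2569  0.0962] 0.0002 depth [ 0.4692 -0.2544  0.1033]
[0.3298 0.1944 0.1266] 0.0007 depth [0.3305 0.1929 0.1314]
[ 0.3189 -0.1401  0.1284] 0.0003 depth [ 0.3196 -0.1391  0.1318]
ring [0.6348 0.1352 0.02  ] [0.629  0.1342 0.023 ]
ring [0.641  0.0406 0.02  ] [0.6347 0.0403 0.023 ]
ring [ 0.6468 -0.0538  0.02  ] [ 0.6411 -0.054   0.023 ]
ring [ 0.6529 -0.1481  0.02  ] [ 0.6472 -0.1481  0.023 ]
box [0.62   0.2314 0.053 ]
beaker [ 0.6519 -0.2458  0.075 ]
```

The stopper-top heights identify the flasks by y:

| Flask | y (m) |
|---|---|
| C | +0.288 |
| A | +0.077 |
| B | -0.076 |
| D | -0.257 |

B goes on the ring at y = 0.134, D on 0.040, C on -0.054 and A on -0.148. I'll turn the tool to align with the world axes, move over B, and look from close by.

{"api": "step_arm", "payload": {"commands": "0 0 0 0 0 9.8 60; 0 0 0 0 0 9.85 60; 33 -52 0 0 0 0 60; 33 -52 0 0 0 0 60; 33 -52 0 0 0 0 60; 33 -52 0 0 0 0 60; 33 -52 0 0 0 0 60; 33 -52 0 0 0 0 60; 31 -52 0 0 0 0 60; 31 -54 0 0 0 0 60", "grip_force": 35}}

```text
t: 1.35
eef_pos: [0.4372, -0.0746, 0.2312]
orientation: [[1.0, -0.0, 0.0], [-0.0, -1.0, -0.0], [0.0, 0.0, -1.0]]
ft_force: [1.6, -1.2, 0.2]
width: 0.06
grip_force: 0.0
```

```bash
cat >> h.py <<'E'
def look(name):
    s=state();p,d=read_camera("wrist");cv2.imwrite(f"pics/{name}.png",cv2.cvtColor(p,cv2.COLOR_RGB2BGR))
    return s,p,d
def wray(s,uv):
    m=camera_model("wrist");K=m["mtx"];M=m["tool_from_camera"]
    v=np.array([uv[0]-K[0,2],uv[1]-K[1,2]])/K[0,0];r=np.linalg.norm(v)
    d=np.append(v/r*np.sin(r),np.cos(r)); R=np.array(s["orientation"])
    return np.array(s["eef_pos"])+R@M[:3,3],R@M[:3,:3]@d
def wplane(s,uv,z):
    e,d=wray(s,uv);return e+d*(z-e[2])/d[2]
E
python3 - <<'E'
from h import *
np.set_printoptions(precision=4,suppress=True)
s,p,d=look("w1");print(s["t"],s["eef_pos"],s["orientation"],s["width"],s["q"])
for nm,lo,hi,a in(("green",(45,80,40),(80,255,255),60),("cork",(8,70,50),(18,220,255),400)):
    for c,st in blobs(p,lo,hi,a)[0]: print(nm,c,st,wplane(s,c,.082 if nm=="green" else .023))
E
```

```text
1.35 [ 0.4372 -0.0746  0.2312] [[ 1.     -0.0003  0.0001]
 [-0.0003 -1.     -0.0001]
 [ 0.0001  0.0001 -1.    ]] 0.0599968229863454 [-0.353   0.1234 -0.2306  1.2166 -0.0001  2.7888]
green [423.2 154.4] [417 148  13  14 123] [ 0.4699 -0.2608  0.082 ]
green [ 89.2 181.4] [ 83 174  14  16 144] [0.4392 0.111  0.082 ]
green [ 31.2 277.5] [ 28 273   9  10  64] [0.2978 0.252  0.082 ]
green [312.1 302.8] [306 296  13  16 145] [ 0.2869 -0.1446  0.082 ]
cork [92.4 29.8] [  67    1   52   58 2155] [0.6282 0.1346 0.023 ]
cork [156.4  20.4] [ 128    0   60   45 1958] [0.6261 0.044  0.023 ]
cork [230.9  16.3] [ 201    0   63   35 1510] [ 0.6238 -0.047   0.023 ]
cork [309.  14.] [ 279    0   62   32 1394] [ 0.6289 -0.139   0.023 ]
cork [293.5 257.5] [ 270  227   52   68 2292] [ 0.3195 -0.1266  0.023 ]
```

View pics/w1.png

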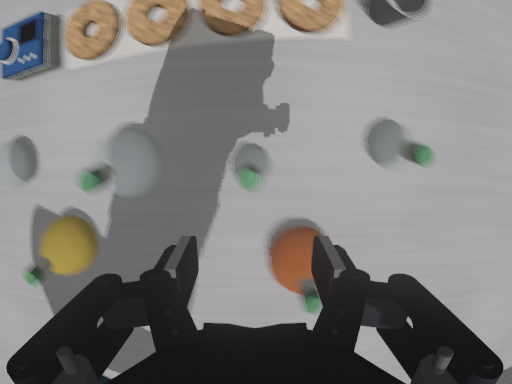

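The close view shows clear flask B's stopper at (249,178), with D at (423,154), A at (89,181), the orange look-alike at (300,260) and the yellow one at (68,245). The target is confirmed. Joint 6 is near its limit, so I'll turn 90° to close along world x, which means commands = (dy, dx, -dz).

{"api": "step_arm", "payload": {"commands": "1 1 0 0 0 -10 60; 0 0 0 0 0 -10 60; 0 0 0 0 0 -10 60; 0 0 0 0 0 -10 60; 0 0 0 0 0 -10 60; 0 0 0 0 0 -10 60; 0 0 0 0 0 -10 60; 0 0 0 0 0 -10 60; 0 0 0 0 0 -10 60; 0 0 40 0 0 0 60"}}

```text
t: 2.65
eef_pos: [0.4388, -0.0781, 0.1923]
orientation: [[-0.003, 1.0, 0.004], [1.0, 0.003, -0.001], [-0.001, 0.004, -1.0]]
ft_force: [0.1, -1.2, -1.3]
width: 0.0597
grip_force: 0.0
```

Run:
```python
from h import *
np.set_printoptions(precision=4,suppress=True)
s,p,d=look("w2");print(s["t"],s["eef_pos"],s["orientation"],s["q"])
for c,st in blobs(p,(45,60,40),(85,255,255),60)[0]: print(c,st,[wplane(s,c,z)[:2] for z in(.083,.097,.111,.125)])
```

```text
2.65 [ 0.4388 -0.0781  0.1923] [[-0.0026  1.      0.0038]
 [ 1.      0.0026 -0.0014]
 [-0.0014  0.0038 -1.    ]] [-0.3592  0.1425 -0.316   1.1083  0.      1.209 ]
[266.9   5.5] [253   0  29  15 323] [array([0.4488, 0.0859]), array([0.4482, 0.0807]), array([0.4476, 0.0755]), array([0.447 , 0.0703])]
[252.8 187.9] [242 177  23  23 420] [array([ 0.4373, -0.0737]), array([ 0.4374, -0.07  ]), array([ 0.4374, -0.0663]), array([ 0.4374, -0.0626])]
[117.6 269.7] [107 261  21  21 252] [array([ 0.2951, -0.1621]), array([ 0.303 , -0.1535]), array([ 0.311 , -0.1449]), array([ 0.3189, -0.1363])]
```

View pics/w2.png

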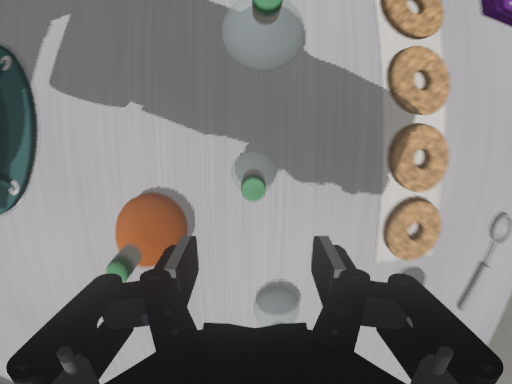

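The wrist view shows B's stopper at (253,188), which casts to (0.437, -0.074) and agrees with the triangulation. Descend and grip.

{"api": "step_arm", "payload": {"commands": "3 -1 27 0 0 0 60; 0 0 28 0 0 0 60; 0 0 28 0 0 0 60; 0 0 27 0 0 0 60; 0 0 27 0 0 0 60; 0 0 0 0 0 0 15; 0 0 0 0 0 0 15; 0 0 0 0 0 0 15; 0 0 0 0 0 0 15; 0 0 0 0 0 0 15"}}

```text
t: 3.95
eef_pos: [0.4372, -0.0748, 0.0552]
orientation: [[0.0, 1.0, 0.002], [1.0, -0.0, -0.001], [-0.001, 0.002, -1.0]]
ft_force: [-0.4, -0.4, 7.8]
width: 0.0211
grip_force: 35.3
```

{"api": "step_arm", "payload": {"commands": "0 0 -15 0 0 0 15; 0 0 -30 0 0 0 15; 0 0 -35 0 0 0 15; 0 0 -35 0 0 0 15; 0 0 -20 0 0 0 15; 20 19 0 0 0 0 15; 50 46 0 0 0 0 15; 59 54 0 0 0 0 15; 50 46 0 0 0 0 15; 30 28 0 0 0 0 15"}}

```text
t: 5.2
eef_pos: [0.6117, 0.1159, 0.1894]
orientation: [[-0.001, 1.0, 0.0], [1.0, 0.001, 0.0], [0.0, 0.0, -1.0]]
ft_force: [-0.0, -1.2, -0.8]
width: 0.0211
grip_force: 34.6
```

{"api": "step_arm", "payload": {"commands": "0 0 0 0 0 0 15; 0 0 0 0 0 0 15; 0 0 0 0 0 0 15"}}

```text
t: 5.58
eef_pos: [0.6098, 0.1127, 0.1897]
orientation: [[0.001, 1.0, 0.0], [1.0, -0.001, -0.0], [-0.0, 0.0, -1.0]]
ft_force: [0.0, 0.2, -0.3]
width: 0.0211
grip_force: 34.7
```

Run:
```python
from h import *
np.set_printoptions(precision=4,suppress=True)
s,p,d=look("w3");print(s["t"],s["eef_pos"],s["width"])
for nm,lo,hi,a in(("green",(45,60,40),(85,255,255),60),("cork",(8,70,50),(18,220,255),400)):
    for c,st in blobs(p,lo,hi,a)[0]: print(nm,c,st,wplane(s,c,.082 if nm=="green" else .022))
```

```text
5.575 [0.6098 0.1127 0.1897] 0.021147266562616687
green [72.3  7.3] [ 59   0  28  18 407] [0.4347 0.299  0.082 ]
green [ 69.7 246.8] [ 61 236  19  22 306] [0.4094 0.0531 0.082 ]
green [254.4 275.2] [ 230  248   50   55 2144] [0.6093 0.0301 0.082 ]
green [ 44.2 376.9] [ 39 368  12  16 102] [ 0.2516 -0.2102  0.082 ]
cork [441.2  13.1] [424   0  41  26 504] [0.833  0.3202 0.022 ]
cork [273.7 153.4] [ 235  117   78   76 4130] [0.6296 0.1394 0.022 ]
cork [301.1 228. ] [289 203  24  51 694] [0.6622 0.055  0.022 ]
cork [267.3 312.3] [248 292  38  35 753] [ 0.6259 -0.0648  0.022 ]
```

View pics/w3.png

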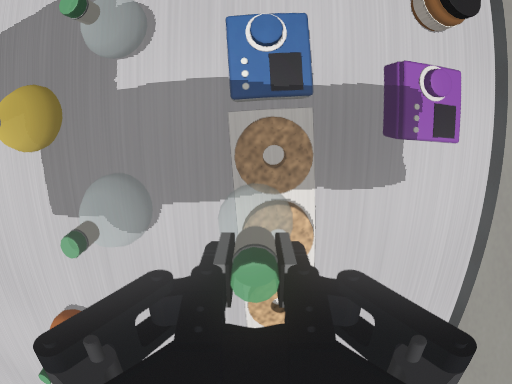

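The held flask B hangs upright at about (254,275), its ring is clear at (273,154) and the blue box sits beside it. The fast rows lost some travel to the joint speed limit, so I'll use smaller rows. Now align and place.

{"api": "step_arm", "payload": {"commands": "12 10 0 0 0 0 15; 11 11 0 0 0 0 15; 0 0 25 0 0 0 15; 0 0 30 0 0 0 15; 0 0 30 0 0 0 15; 0 0 15 0 0 0 15; 0 0 6 0 0 0 15; 0 0 3 0 0 0 15; 0 0 0 0 0 0 15; 0 0 0 0 0 0 15"}}

```text
t: 6.88
eef_pos: [0.6317, 0.1366, 0.0809]
orientation: [[0.0, 1.0, 0.001], [1.0, -0.0, 0.0], [0.0, 0.001, -1.0]]
ft_force: [0.1, 0.0, -0.8]
width: 0.0207
grip_force: 34.8
```

{"api": "step_arm", "payload": {"commands": "0 0 2 0 0 0 15; 0 0 1 0 0 0 15; 0 0 0 0 0 0 15"}}

```text
t: 7.25
eef_pos: [0.6318, 0.1366, 0.0782]
orientation: [[0.0, 1.0, 0.001], [1.0, -0.0, 0.0], [0.0, 0.001, -1.0]]
ft_force: [-1.5, -0.7, 8.7]
width: 0.0208
grip_force: 35.5
```

Contact felt at the expected height, so I'll release and rise.

{"api": "step_arm", "payload": {"commands": "0 0 0 0 0 0 60; 0 0 0 0 0 0 60; 0 0 0 0 0 0 60; 0 0 0 0 0 0 60; 0 0 -25 0 0 0 60; 0 0 -40 0 0 0 60; 0 0 -40 0 0 0 60; 0 0 -40 0 0 0 60; -30 -12 0 0 0 0 60; -40 -17 0 0 0 0 60"}}

```text
t: 8.5
eef_pos: [0.6024, 0.0663, 0.2224]
orientation: [[-0.001, 1.0, 0.001], [1.0, 0.001, -0.0], [-0.0, 0.001, -1.0]]
ft_force: [0.4, -0.3, -0.5]
width: 0.0605
grip_force: 0.0
```

{"api": "step_arm", "payload": {"commands": "-45 -19 0 0 0 0 60; -45 -19 0 0 0 0 60; -45 -19 0 0 0 0 60; -45 -19 0 0 0 0 60; -45 -19 0 0 0 0 60; -45 -19 0 0 0 0 60; -35 -13 0 0 0 0 60; -15 -6 0 0 0 0 60; 0 0 0 0 0 0 60"}}

```text
t: 9.62
eef_pos: [0.4692, -0.2537, 0.2222]
orientation: [[0.001, 1.0, 0.0], [1.0, -0.001, 0.0], [0.0, 0.0, -1.0]]
ft_force: [0.6, -0.3, -0.5]
width: 0.0601
grip_force: 0.0
```

Run:
```python
from h import *
np.set_printoptions(precision=4,suppress=True)
s,p,d=look("w4");print(s["t"],s["eef_pos"],s["width"])
for nm,lo,hi,a in(("green",(45,60,40),(85,255,255),60),("cork",(8,70,50),(18,220,255),400)):
    for c,st in blobs(p,lo,hi,a)[0]: print(nm,c,st,wplane(s,c,.097 if nm=="green" else .022))
```

```text
9.625 [ 0.4692 -0.2537  0.2222] 0.060088061542872113
green [84.1 73.1] [ 72  62  26  23 496] [ 0.3007 -0.1347  0.097 ]
green [254.5 190.6] [244 180  22  22 387] [ 0.4688 -0.256   0.097 ]
cork [391.3  22.5] [ 360    0   63   50 2480] [ 0.6367 -0.062   0.022 ]
cork [129.   81.2] [  90   46   73   70 3627] [ 0.3186 -0.1398  0.022 ]
cork [396.6  90. ] [ 366   57   62   66 3040] [ 0.6424 -0.1487  0.022 ]
```

View pics/w4.png

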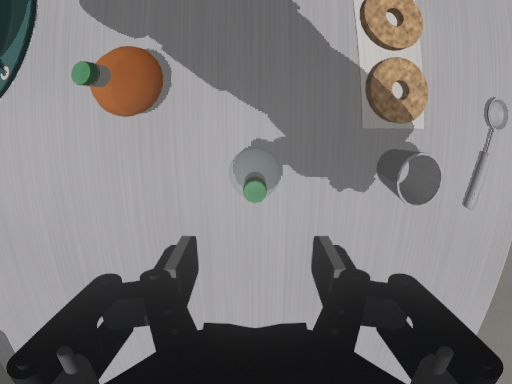

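D's stopper is at (254,191), which casts to (0.469, -0.256). The beaker is clear at (410,178). Descend and grip.

{"api": "step_arm", "payload": {"commands": "-2 0 30 0 0 0 60; 0 0 40 0 0 0 60; 0 0 40 0 0 0 60; 0 0 30 0 0 0 60; 0 0 13 0 0 0 60; 0 0 0 0 0 0 15; 0 0 0 0 0 0 15; 0 0 0 0 0 0 15; 0 0 0 0 0 0 15; 0 0 0 0 0 0 15"}}

```text
t: 10.92
eef_pos: [0.4699, -0.2557, 0.0703]
orientation: [[0.0, 1.0, 0.002], [1.0, -0.0, -0.001], [-0.001, 0.002, -1.0]]
ft_force: [-0.5, 1.0, 7.9]
width: 0.0212
grip_force: 35.3
```

{"api": "step_arm", "payload": {"commands": "0 0 -20 0 0 0 15; 0 0 -35 0 0 0 15; 0 0 -35 0 0 0 15; 0 0 -35 0 0 0 15; 0 0 -20 0 0 0 15; 20 11 0 0 0 0 15; 35 20 0 0 0 0 15; 40 22 0 0 0 0 15; 40 22 0 0 0 0 15; 40 22 0 0 0 0 15"}}

```text
t: 12.18
eef_pos: [0.5669, -0.0792, 0.2148]
orientation: [[0.0, 1.0, 0.001], [1.0, -0.0, -0.0], [-0.0, 0.001, -1.0]]
ft_force: [-0.1, -0.5, -1.5]
width: 0.0213
grip_force: 34.6
```

{"api": "step_arm", "payload": {"commands": "40 22 0 0 0 0 15; 37 22 0 0 0 0 15; 30 17 0 0 0 0 15; 15 9 0 0 0 0 15; 0 0 0 0 0 0 15; 0 0 0 0 0 0 15"}}

```text
t: 12.92
eef_pos: [0.636, 0.0406, 0.2145]
orientation: [[0.001, 1.0, -0.0], [1.0, -0.001, -0.0], [-0.0, -0.0, -1.0]]
ft_force: [1.0, 0.2, -1.5]
width: 0.021
grip_force: 34.6
```

Run:
```python
from h import *
np.set_printoptions(precision=4,suppress=True)
s,p,d=look("w5");print(s["t"],s["eef_pos"],s["width"])
for nm,lo,hi,a in(("green",(45,60,40),(85,255,255),60),("cork",(8,70,50),(18,220,255),400)):
    for c,st in blobs(p,lo,hi,a)[0]: print(nm,c,st,wplane(s,c,.106 if nm=="green" else .022))
```

```text
12.925 [0.636  0.0406 0.2145] 0.02098141242337705
green [249.7  81.1] [237  69  26  25 512] [0.6317 0.1368 0.106 ]
green [ 52.3 160.2] [ 42 149  24  24 404] [0.4319 0.0756 0.106 ]
green [254.4 273.8] [ 230  247   50   54 2121] [ 0.6354 -0.0409  0.106 ]
green [ 22.6 324. ] [ 15 316  16  17 186] [ 0.2935 -0.1588  0.106 ]
cork [248.3  90.2] [ 212   54   75   72 2509] [0.6288 0.1351 0.022 ]
cork [254.9 157.9] [ 220  136   71   49 2124] [0.6361 0.0585 0.022 ]
cork [ 54.6 290.1] [  29  262   53   56 2260] [ 0.3087 -0.1468  0.022 ]
cork [259.6 312. ] [ 234  290   52   39 1208] [ 0.6426 -0.1561  0.022 ]
```

View pics/w5.png

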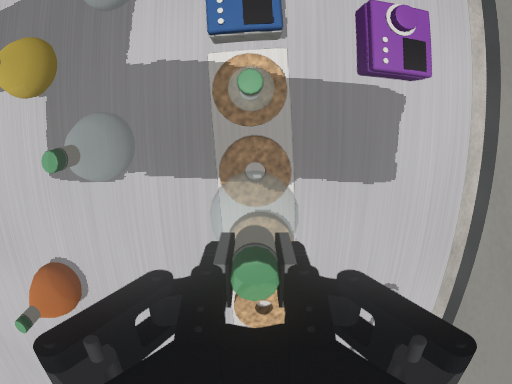

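B stands upright in the middle of its ring at (250,85), and ring 2 is clear at (255,171). D goes down now.

{"api": "step_arm", "payload": {"commands": "0 0 25 0 0 0 15; 0 0 30 0 0 0 15; 0 0 30 0 0 0 15; 0 0 20 0 0 0 15; 0 0 8 0 0 0 15; 0 0 4 0 0 0 15; 0 0 2 0 0 0 15; 0 0 2 0 0 0 15; 0 0 0 0 0 0 15; 0 0 0 0 0 0 15"}}

```text
t: 14.22
eef_pos: [0.6364, 0.0416, 0.0935]
orientation: [[0.0, 1.0, 0.0], [1.0, -0.0, 0.0], [0.0, 0.0, -1.0]]
ft_force: [0.9, -0.4, -1.1]
width: 0.021
grip_force: 34.6
```

{"api": "step_arm", "payload": {"commands": "0 0 1 0 0 0 15; 0 0 0 0 0 0 15; 0 0 0 0 0 0 60; 0 0 0 0 0 0 60; 0 0 0 0 0 0 60; 0 0 0 0 0 0 60; 0 0 -25 0 0 0 60; 0 0 -40 0 0 0 60; 0 0 -40 0 0 0 60; 0 0 -42 0 0 0 60"}}

```text
t: 15.48
eef_pos: [0.6362, 0.0416, 0.2405]
orientation: [[0.0, 1.0, -0.0], [1.0, -0.0, 0.0], [0.0, -0.0, -1.0]]
ft_force: [0.6, -0.6, -0.3]
width: 0.0598
grip_force: 0.0
```

{"api": "step_arm", "payload": {"commands": "20 -16 0 0 0 0 60; 35 -26 0 0 0 0 60; 35 -26 0 0 0 0 60; 35 -26 0 0 0 0 60; 35 -26 0 0 0 0 60; 35 -26 0 0 0 0 60; 30 -22 0 0 0 0 60; 20 -14 0 0 0 0 60; 0 0 0 0 0 0 60; 0 0 0 0 0 0 60"}}

```text
t: 16.73
eef_pos: [0.4548, 0.2862, 0.2393]
orientation: [[0.0, 1.0, 0.0], [1.0, -0.0, -0.0], [-0.0, 0.0, -1.0]]
ft_force: [1.3, -0.3, -0.7]
width: 0.0601
grip_force: 0.0
```

Run:
```python
from h import *
np.set_printoptions(precision=4,suppress=True)
s,p,d=look("w6");print(s["t"],s["eef_pos"],s["width"])
for nm,lo,hi,a in(("green",(45,60,40),(85,255,255),60),):
    for c,st in blobs(p,lo,hi,a)[0]: print(nm,c,st,wplane(s,c,.111 if nm=="green" else .022))
```

```text
16.725 [0.4548 0.2862 0.2393] 0.06013954034034061
green [253.8 184.6] [243 173  23  24 435] [0.4537 0.2889 0.111 ]
green [134.8 272.1] [126 263  21  19 261] [0.3209 0.1893 0.111 ]
green [385.4 361.2] [378 353  16  17 204] [0.6407 0.0325 0.111 ]
```

View pics/w6.png

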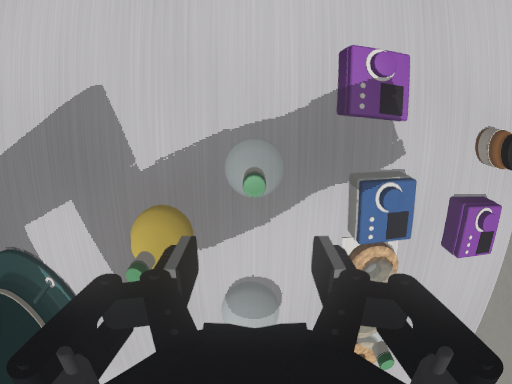

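C's stopper is at (254,185), which casts to (0.454, 0.289). The yellow look-alike at (160,235) is well clear of the fingers.

{"api": "step_arm", "payload": {"commands": "2 -1 30 0 0 0 60; 0 0 40 0 0 0 60; 0 0 40 0 0 0 60; 0 0 30 0 0 0 60; 0 0 16 0 0 0 60; 0 0 0 0 0 0 15; 0 0 0 0 0 0 15; 0 0 0 0 0 0 15; 0 0 0 0 0 0 15; 0 0 0 0 0 0 15"}}

```text
t: 18.02
eef_pos: [0.4541, 0.2887, 0.0842]
orientation: [[0.0, 1.0, 0.002], [1.0, -0.0, 0.0], [0.0, 0.002, -1.0]]
ft_force: [1.2, -0.9, 6.5]
width: 0.0209
grip_force: 35.0
```

{"api": "step_arm", "payload": {"commands": "0 0 -20 0 0 0 15; 0 0 -35 0 0 0 15; 0 0 -35 0 0 0 15; 0 0 -35 0 0 0 15; 0 0 -25 0 0 0 15; -20 11 0 0 0 0 15; -35 19 0 0 0 0 15; -35 19 0 0 0 0 15; -40 22 0 0 0 0 15; -40 22 0 0 0 0 15"}}

```text
t: 19.27
eef_pos: [0.5468, 0.1173, 0.2335]
orientation: [[-0.0, 1.0, 0.0], [1.0, 0.0, 0.0], [0.0, 0.0, -1.0]]
ft_force: [0.0, -0.3, -1.8]
width: 0.021
grip_force: 34.6
```

{"api": "step_arm", "payload": {"commands": "-40 22 0 0 0 0 15; -40 22 0 0 0 0 15; -35 19 0 0 0 0 15; -35 19 0 0 0 0 15; -22 13 0 0 0 0 15; 0 0 0 0 0 0 15; 0 0 0 0 0 0 15"}}

```text
t: 20.15
eef_pos: [0.641, -0.0529, 0.2333]
orientation: [[-0.0, 1.0, -0.0], [1.0, 0.0, 0.0], [0.0, -0.0, -1.0]]
ft_force: [-0.5, -0.0, -1.1]
width: 0.0213
grip_force: 34.7
```

Run:
```python
from h import *
np.set_printoptions(precision=4,suppress=True)
s,p,d=look("w7");print(s["t"],s["eef_pos"],s["width"])
for nm,lo,hi,a in(("green",(45,60,40),(85,255,255),60),("cork",(8,70,50),(18,220,255),400)):
    for c,st in blobs(p,lo,hi,a)[0]: print(nm,c,st,wplane(s,c,.12 if nm=="green" else .022))
```

```text
20.15 [ 0.641  -0.0529  0.2333] 0.021333900843670504
green [56.3 64.1] [ 45  53  24  23 416] [0.4448 0.0786 0.12  ]
green [248.6  83.5] [236  71  26  26 496] [0.6356 0.0418 0.12  ]
green [254.6 273.1] [ 230  246   50   55 2148] [ 0.6407 -0.1364  0.12  ]
green [  6.1 257.7] [  0 249  14  18 196] [ 0.3136 -0.1418  0.12  ]
cork [244.9  27.6] [ 211    0   70   51 1779] [0.6292 0.1203 0.022 ]
cork [251.4  93.6] [ 216   58   70   69 1390] [0.6369 0.0391 0.022 ]
cork [256.  151.8] [ 222  136   68   36 1365] [ 0.6423 -0.0304  0.022 ]
cork [ 44.3 231.2] [  16  203   56   56 2375] [ 0.3104 -0.1433  0.022 ]
```

View pics/w7.png

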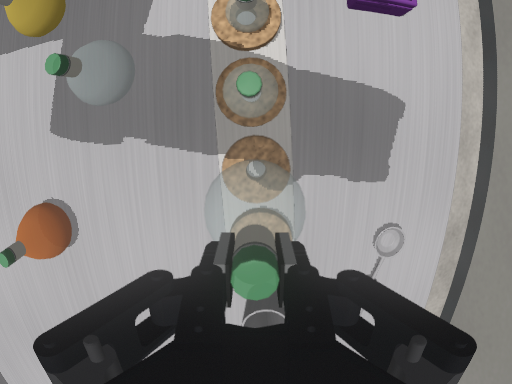

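B and D stand centred at (245,20) and (250,90). Ring 3 is clear at (256,168). C goes down now.

{"api": "step_arm", "payload": {"commands": "0 0 25 0 0 0 15; 0 0 32 0 0 0 15; 0 0 32 0 0 0 15; 0 0 20 0 0 0 15; 0 0 8 0 0 0 15; 0 0 4 0 0 0 15; 0 0 3 0 0 0 15; 0 0 2 0 0 0 15; 0 0 1 0 0 0 15; 0 0 0 0 0 0 15"}}

```text
t: 21.45
eef_pos: [0.6417, -0.0535, 0.1071]
orientation: [[0.0, 1.0, 0.001], [1.0, -0.0, -0.0], [-0.0, 0.001, -1.0]]
ft_force: [-1.5, 0.4, 5.2]
width: 0.0212
grip_force: 35.4
```

{"api": "step_arm", "payload": {"commands": "0 0 0 0 0 0 60; 0 0 0 0 0 0 60; 0 0 0 0 0 0 60; 0 0 0 0 0 0 60; 0 0 -25 0 0 0 60; 0 0 -40 0 0 0 60; 0 0 -40 0 0 0 60; 0 0 -43 0 0 0 60; 15 -22 0 0 0 0 60; 20 -30 0 0 0 0 60"}}

```text
t: 22.7
eef_pos: [0.5893, -0.0184, 0.2543]
orientation: [[0.001, 1.0, 0.001], [1.0, -0.001, -0.0], [-0.0, 0.001, -1.0]]
ft_force: [0.2, 0.4, -0.5]
width: 0.06
grip_force: 0.0
```

{"api": "step_arm", "payload": {"commands": "20 -30 0 0 0 0 60; 20 -30 0 0 0 0 60; 20 -30 0 0 0 0 60; 20 -30 0 0 0 0 60; 15 -22 0 0 0 0 60; 0 0 0 0 0 0 60; 0 0 0 0 0 0 60"}}

```text
t: 23.58
eef_pos: [0.4479, 0.0764, 0.2544]
orientation: [[0.0, 1.0, 0.001], [1.0, -0.0, -0.0], [-0.0, 0.001, -1.0]]
ft_force: [-0.1, 0.1, 0.2]
width: 0.0602
grip_force: 0.0
```

Run:
```python
from h import *
np.set_printoptions(precision=4,suppress=True)
s,p,d=look("w8");print(s["t"],s["eef_pos"],s["width"])
for nm,lo,hi,a in(("green",(45,60,40),(85,255,255),60),):
    for c,st in blobs(p,lo,hi,a)[0]: print(nm,c,st,wplane(s,c,.125 if nm=="green" else .022))
```

```text
23.575 [0.4479 0.0764 0.2544] 0.06015357519832945
green [129.7  66.3] [118  55  25  23 443] [0.3292 0.1957 0.125 ]
green [424.3 130.4] [413 121  21  19 285] [0.6201 0.1369 0.125 ]
green [254.4 186.1] [244 175  22  23 391] [0.4475 0.0774 0.125 ]
green [425.  218.2] [418 210  15  17 210] [0.6352 0.0421 0.125 ]
green [151.3 347.4] [147 339   9  16  88] [ 0.3118 -0.14    0.125 ]
```

Flask A casts to (0.4475, 0.077), so the gripper is already over it.

{"api": "step_arm", "payload": {"commands": "1 0 30 0 0 0 60; 0 0 40 0 0 0 60; 0 0 40 0 0 0 60; 0 0 30 0 0 0 60; 0 0 17 0 0 0 60; 0 0 0 0 0 0 15; 0 0 0 0 0 0 15; 0 0 0 0 0 0 15; 0 0 0 0 0 0 15; 0 0 0 0 0 0 15"}}

```text
t: 24.88
eef_pos: [0.448, 0.0775, 0.0979]
orientation: [[0.0, 1.0, 0.002], [1.0, -0.0, -0.0], [-0.0, 0.002, -1.0]]
ft_force: [-0.4, -2.0, 6.2]
width: 0.021
grip_force: 34.9
```

{"api": "step_arm", "payload": {"commands": "0 0 -20 0 0 0 15; 0 0 -35 0 0 0 15; 0 0 -40 0 0 0 15; 0 0 -40 0 0 0 15; 0 0 -25 0 0 0 15; -15 13 0 0 0 0 15; -28 25 0 0 0 0 15; -30 27 0 0 0 0 15; -30 27 0 0 0 0 15; -30 27 0 0 0 0 15"}}

```text
t: 26.12
eef_pos: [0.5672, -0.0574, 0.2557]
orientation: [[0.001, 1.0, -0.002], [1.0, -0.001, 0.0], [0.0, -0.002, -1.0]]
ft_force: [0.1, 0.8, -1.5]
width: 0.0209
grip_force: 34.6
```

{"api": "step_arm", "payload": {"commands": "-30 27 0 0 0 0 15; -30 27 0 0 0 0 15; -20 17 0 0 0 0 15; -11 10 0 0 0 0 15; 0 0 0 0 0 0 15; 0 0 0 0 0 0 15"}}

```text
t: 26.88
eef_pos: [0.647, -0.1465, 0.2565]
orientation: [[0.0, 1.0, -0.001], [1.0, -0.0, 0.0], [0.0, -0.001, -1.0]]
ft_force: [-0.2, 0.6, -1.5]
width: 0.0208
grip_force: 34.7
```

Run:
```python
from h import *
np.set_printoptions(precision=4,suppress=True)
s,p,d=look("w9");print(s["t"],s["eef_pos"],s["width"])
for nm,lo,hi,a in(("green",(45,60,40),(85,255,255),60),("cork",(8,70,50),(18,220,255),400)):
    for c,st in blobs(p,lo,hi,a)[0]: print(nm,c,st,wplane(s,c,.133 if nm=="green" else .022))
```

```text
26.875 [ 0.647  -0.1465  0.2565] 0.020777872752439603
green [243.2   1.7] [234   0  19   6  76] [0.6364 0.027  0.133 ]
green [248.7  85.6] [237  74  24  24 459] [ 0.6414 -0.0527  0.133 ]
green [  2.4 182.9] [  0 175   7  17  91] [ 0.3377 -0.137   0.133 ]
green [254.5 273.2] [ 230  246   50   55 2152] [ 0.6464 -0.2363  0.133 ]
cork [247.6  34.9] [ 214    0   66   55 1184] [0.6378 0.0235 0.022 ]
cork [256.4 145.2] [227 135  59  24 665] [ 0.6488 -0.1186  0.022 ]
cork [ 40.3 168.2] [  11  141   56   55 2324] [ 0.3117 -0.1408  0.022 ]
```

View pics/w9.png

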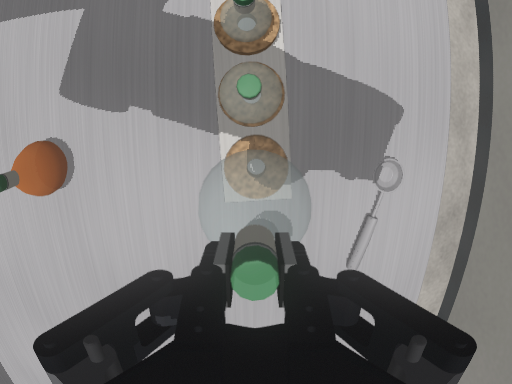

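C stands centred at (250,92), and ring 4 is clear at (256,166) under A. A goes down now.

{"api": "step_arm", "payload": {"commands": "-1 1 25 0 0 0 15; 0 0 35 0 0 0 15; 0 0 35 0 0 0 15; 0 0 20 0 0 0 15; 0 0 8 0 0 0 15; 0 0 6 0 0 0 15; 0 0 4 0 0 0 15; 0 0 2 0 0 0 15; 0 0 1 0 0 0 15; 0 0 0 0 0 0 15"}}

```text
t: 28.18
eef_pos: [0.6484, -0.1475, 0.1214]
orientation: [[0.0, 1.0, 0.0], [1.0, -0.0, -0.0], [-0.0, 0.0, -1.0]]
ft_force: [-0.0, -0.1, -2.1]
width: 0.0211
grip_force: 34.6
```

{"api": "step_arm", "payload": {"commands": "0 0 1 0 0 0 15; 0 0 0 0 0 0 15; 0 0 0 0 0 0 60; 0 0 0 0 0 0 60; 0 0 0 0 0 0 60; 0 0 0 0 0 0 60; 0 0 -25 0 0 0 60; 0 0 -40 0 0 0 60; 0 0 -40 0 0 0 60; 0 0 -40 0 0 0 60"}}

```text
t: 29.42
eef_pos: [0.6482, -0.1474, 0.2667]
orientation: [[0.0, 1.0, 0.0], [1.0, -0.0, -0.0], [-0.0, 0.0, -1.0]]
ft_force: [0.4, -0.4, -0.5]
width: 0.0601
grip_force: 0.0
```

{"api": "step_arm", "payload": {"commands": "-10 -30 0 0 0 0 60; -15 -45 0 0 0 0 60; -15 -45 0 0 0 0 60; -15 -45 0 0 0 0 60; -10 -30 0 0 0 0 60; 0 0 0 0 0 0 60; 0 0 0 0 0 0 60; 0 0 0 0 0 0 60; 0 0 0 0 0 0 60; 0 0 0 0 0 0 60"}}

```text
t: 30.68
eef_pos: [0.4536, -0.2123, 0.2651]
orientation: [[-0.0, 1.0, -0.0], [1.0, 0.0, 0.0], [0.0, -0.0, -1.0]]
ft_force: [-1.2, -0.0, -0.3]
width: 0.0603
grip_force: 0.0
```

Run:
```python
from h import *
np.set_printoptions(precision=4,suppress=True)
s=state();print(s["t"],s["eef_pos"],s["width"])
P={}
for n in("scene","top"):
    p,d=read_camera(n);P[n]=[c for c,st in blobs(p,(45,80,40),(80,255,255),20)[0]];print(n,P[n])
    cv2.imwrite(f"pics/{n}9.png",cv2.cvtColor(p,cv2.COLOR_RGB2BGR))
for t in P["top"]:
    x,e=min((tri(ray("scene",a),ray("top",t)) for a in P["scene"]),key=lambda r:r[1]); print(t,x,e)
```

```text
30.675 [ 0.4536 -0.2123  0.2651] 0.06031891055849828
scene [array([301. ,  99.5]), array([179.8, 112.9]), array([303.6, 199.8]), array([265.7, 204.5]), array([226.4, 210. ]), array([185.7, 215.9])]
top [array([355.8, 142.9]), array([311. , 147.9]), array([267.6, 151.9]), array([225.7, 155.1]), array([196.2, 293.2]), array([354. , 298.8])]
[355.8 142.9] [ 0.6483 -0.1481  0.1478] 5.816779213080259e-05
[311.  147.9] [ 0.6412 -0.0539  0.1328] 0.0002926487731480413
[267.6 151.9] [0.6356 0.0409 0.1196] 0.0006202542797899874
[225.7 155.1] [0.6317 0.1357 0.1061] 0.0010441940693176083
[196.2 293.2] [0.3298 0.1947 0.1253] 0.0009788092268864345
[354.  298.8] [ 0.3187 -0.1404  0.1253] 0.00010441278346013653
```

View pics/top9.png

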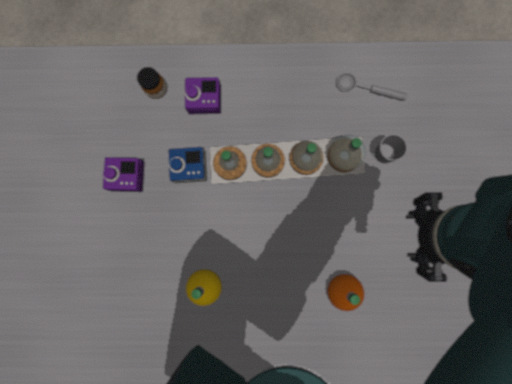

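View pics/scene9.png

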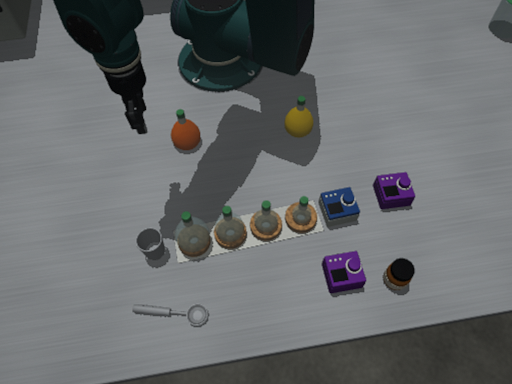

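Both views show the four flasks upright on their rings, rising in size from the blue box (top view stoppers at (226,155), (268,152), (311,148) and (356,143)). Their stoppers triangulate to within about 2 mm of the ring centres. The beaker is still at (390,148), and the arm is clear.

```bash
python3 -c "
from rig import *
print(hand_in())"
```

```text
the job is handed in; nothing more can be done
None
```

The job is handed in: the four flasks stand upright on the rings in order B, D, C, A from the control box, each within about 2 mm of its ring's centre by my camera measurements; the beaker has not visibly moved and the arm is clear (no verdict came back).

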